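Hang the lopsided pan on the spring scale

TASK

Pick the steel pan with its fixed brass weight off the bench and hang it by its hook on the side arm of the spring scale, in the gap between the two collars. Keep hold of it while the arm slowly sinks and let go only once the scale carries the whole weight and the pan leans as it wants to hang, so that the arm does not jump and the pan does not swing when released. Do not press on the scale or knock it, and leave the tube rack, beaker and bottle where they are.

Things in the scene. Friction and masses are not known exactly. Their poses are not given: they have to be found in the camera images.
- pan: Loose scale pan standing on the bench, 169 mm tall, mass unknown (0.25 to 0.59 kg). Origin on the underside, straight below the hook; z up. Steel dish 84 mm across, 14 mm deep, centred at x=+10 mm, with a brass cylinder 32 mm across fixed in it at x=+32 mm (top 46 mm up). A flat steel leg, 5 x 8 mm, rises at x=-12.5 mm to the hook.
- hook (a point): Seat point in the pan's hook, 106 mm above the underside; turns with the pan. The hook is an upside-down U in the pan's x-z plane with a 90-degree roof, open below, 20 mm wide inside along x, 8 mm thick along y; its lip at x=+12.5 mm ends 82 mm above the underside. The bar's axis lies here when seated and must run along the pan's y, either way round.
- grip (a point): Where to grip: in the black block above the hook, 22 mm along the pan's x, 12 mm along y, from 116 to 169 mm above the underside. This point is 148 mm above the underside, 42 mm above the hook point. Keep fingertips over 15 mm above the hook point to clear the arm's collars.
- balance (a point): Centre of mass of the pan, 17 mm to +x of the hook point and 85 mm below it. Hanging free, the pan therefore turns about the bar until it leans about 0.20 rad: its top towards its own +x, the dish towards -x.
- scale: Spring scale, fixed to the bench: white foot 110 x 110 x 14 mm, grey upright housing 32 mm across to 118 mm height, from which a sprung steel rod rises to 246 mm with a level side arm. Origin centre of the foot's underside, z up; the arm points to the scale's -y.
- saddle (a point): Where to hang the pan: on the axis of the side arm, midway between its two collars, 90 mm from the rod's axis and 240 mm above the bench when unloaded; moves with the arm. The arm is an 8 mm round bar along the scale's y; collars are 18 mm across with 20 mm between their inner faces; the arm's end, 35 mm beyond the saddle, is turned up to 12 mm above its axis.
- scale_arm (a joint): How far the spring arm has sunk, m: 0 unloaded, grows downwards, stop at 0.112. Stiffness about 55 N/m, lightly damped: the pan sinks it 44 to 105 mm depending on its hidden mass.
- tube_rack: Wooden rack 70 x 232 mm with glass tubes, 150 mm tall, long side along its y; origin centre of underside. A bystander.
- beaker: Empty glass beaker, 72 mm across, 90 mm tall; origin centre of underside. A bystander.
- reagent_bottle: Brown bottle, 56 mm across, 120 mm tall; origin centre of underside. A bystander.
Things that resemble listed ones, but are neither listed nor needed, are in the scene too. Leave any green look-alike of the pan alone. There is more than one size of the scale; the one meant has the size given above.

How it is judged:
On the way, in this order (a step that is already met when the one before it is completed fails the run):
1. the pan is lifted clear of the bench in the gripper (height (world z) of pan above 0.03 m and contact force between the fingers and pan above 1 N and contact force between pan and scale below 0.1 N), for 0.2 s.
2. still held, the pan hangs between the collars and the arm has sunk at least 30 mm under it (contact force between the fingers and pan above 0.5 N and value of joint scale_arm above 0.03 m and distance between hook and saddle below 0.007 m), for 0.1 s.
At the end, for the whole second after the job is handed in: Pan hangs free between the collars: hook within 7 mm of the saddle, in line with the arm within 0.25 rad, leaning under 0.45 rad, 10 mm or more off the bench, arm sunk 38 to 110 mm, below 0.08 m/s and 0.8 rad/s; rack, beaker and bottle within 15 mm of their starts (distance between hook and saddle below 0.007 m and contact force between pan and scale above 1.5 N and value of joint scale_arm between 0.038 and 0.11 m and height (world z) of pan above 0.01 m and angle between pan's own z axis and vertical below 0.45 rad and angle between the y axis of pan and the y axis of scale, either way round below 0.25 rad and linear speed of pan below 0.08 m/s and angular speed of pan below 0.8 rad/s and distance of each of tube_rack, beaker, reagent_bottle from where it was at the start of the episode below 0.015 m); the robot touches nothing.
It fails at once if the scale's arm moves faster than 0.12 m/s, or faster than 0.06 m/s when the fingers hold the pan with under 5 N or not at all ((velocity of joint scale_arm above 0.12 m/s or velocity of joint scale_arm below -0.12 m/s) or (contact force between the fingers and pan below 5 N and (velocity of joint scale_arm above 0.06 m/s or velocity of joint scale_arm below -0.06 m/s))).
It fails at once if the released pan swings on the arm faster than 1.0 rad/s (contact force between the fingers and pan below 0.01 N and contact force between pan and scale above 0.3 N and angular speed of pan above 1 rad/s).
It fails at once if the pan is pressed or knocked against the scale with more than 15 N (contact force between pan and scale above 15 N).
It fails at once if the robot itself presses on the scale with more than 4 N (contact force between any of the arm, the fingers and scale above 4 N).
It fails at once if the rack, beaker or bottle is pushed more than 15 mm or tipped (distance of any of tube_rack, beaker, reagent_bottle from where it was at the start of the episode above 0.015 m or angle between any of tube_rack, beaker, reagent_bottle's own z axis and vertical above 0.3 rad).
It also fails if it takes over 69 s, if anything falls off the work surface, if the arm or the gripper's body presses on something with over 40 N, if the wrist force passes 120 N, or if a joint passes its speed limit or range.

ROBOT

A 6-joint arm with a two-finger parallel gripper is mounted at the origin on the work surface. World frame = base frame: x ahead of the robot, y to its left, z up, the work surface at z = 0. Lengths are in m, angles in rad, forces in N, time in s.
With the tool pointing down it reaches from about 0.35 to 0.875 m from the base axis. Payload 4.2 kg.
Tool frame: the origin (TCP) lies at the centre of the arm's flange, where the gripper is bolted on; the fingertips stand ahead of it and the grasp point (between the pads) lies 164 mm ahead of it (arm.tcp_to_tips is the y of the fingertips in the tool frame, in m); y points along the fingers, z is the direction in which the jaws open and shut, and the axes are right-handed (so a half turn about y gives the same grasp; the last joint's range is limited). The gripper opens to 87 mm and grips with 3 to 60 N. Pads are 19 mm wide; open, the fingers measure 117 mm over their backs; the gripper's body (75 mm by 190 mm) begins 51 mm behind the grasp point.
Start: joints at [1.594, 0.385, 0.008, 0, -1.194, -0.259], TCP at [0.146, 0.608, 0.405] pointing down, gripper open.
Joint ranges: [-3.14, 3.14], [-1.21, 2.06], [-1.07, 1.41], [-3.16, 2.05], [-2.99, -0.16], [-3.1, 3.1]. Speed limits (rad/s): [2.79, 2.79, 3.14, 3.14, 3.14, 3.14].

INTERFACE

Orientations are given as a unit quaternion [w, x, y, z].
In Python, from cell import arm gives the robot as it stands.
- The arm moves only by the tool send_rows, never from a script. Its argument "commands" is a list of rows, each a list of 7 numbers: the shift along the world's x, y, z in m, then the turn, a rotation vector about the world's x, y, z in rad, then the finger opening in m, from 0 to 0.087. A call has 1 to 12 rows; each row shifts and turns the pose as measured when the row begins; what a row does not reach is not made up. A row lasts 1/12 s, in which the tool goes at most 41.7 mm and 7.16 degrees, less where a joint would pass 70% of its speed; a pose out of reach is approached as far as the arm can. A call is refused whole if a number of a shift passes 0.0417 or a number of a turn 0.125, either way. A call with a gripper value outside its range is refused whole. The fingers move at their own pace and stop on an object; the grip force is fixed at half the most. Time passes only in rows, so rows that do not move let the fingers close. It gives the time, the measured TCP pose, the force and the opening at its end, in the units of the state.
- arm.state(): the state, without advancing time (a new reading comes with each control period).
- arm.get_image(name): name is "scene" or "top" or "wrist"; returns (picture, depth): 480x640x3 uint8, blue, green, red; 480x640 float32, m along the optical axis (not along the pixel's ray), 0 where there is no reading.
- arm.camera_params(name): a dict with "fx", "fy", "cx", "cy" (pixels), "R" (3x3) and "t" (3): a world point X has camera coordinates R X + t; the wrist camera has in their place "mount" (4x4, takes a point from camera to tool coordinates, whose origin is the TCP and whose axes are the tool frame's). Camera axes: x right, y down, z forward; pixel columns grow to the right and rows downward; lengths in m; the calibration is good to about 2 mm. A picture is of the moment at which its call begins: read the wrist's pose just before it. camera_params takes no time and is no camera call.
- arm.close_job(): hands the job in, once; it reports no verdict.
The state is a dict: "clock": time; "qpos": joint angles; "qd": joint speeds; "tau": joint torques, N m; "eef_pos": TCP position; "tcp_rot": TCP orientation; "ft_force": force on the tool from outside, world axes, zero at the start; "ft_torque": the same for the moment, N m; "opening": opening from 0.0 (shut) to 1.0 (fully open).
Only numpy, scipy, OpenCV 4.12 (cv2) and the standard library are available. Lean on these libraries where they do the work, as an engineer would, in place of code of your own. Each camera call takes 0.05 s, during which the arm holds its last target. There are 200 camera calls.

## Working session

There is one attempt and no reset: what is moved stays moved. The work goes in short steps, Python scripts to look and compute and a tool call to move; the robot and the scene stay as the last step left them, time stands still between calls to the robot, and variables do not carry over. Pictures are saved under pics/ and viewed, about 8 in all and at most 12, crops included, and the job is handed in when it is done.

Besides the shell and the picture viewer there is one more tool, called by a JSON object that holds its "name" and its "arguments". send_rows: Moves the arm, as the interface text tells. Its arguments: {"type":"object","properties":{"commands":{"type":"array"}},"required":["commands"]}

```bash
mkdir -p pics && cat > h.py <<'E'
import numpy as np, cv2
from cell import arm
from scipy.spatial.transform import Rotation as Rot
def cam(name):
    s=arm.state(); p=arm.camera_params(name); im,d=arm.get_image(name)
    if 'mount' in p:
        q=s['tcp_rot']; T=np.eye(4); T[:3,:3]=Rot.from_quat([q[1],q[2],q[3],q[0]]).as_matrix(); T[:3,3]=s['eef_pos']
        M=T@np.array(p['mount']); R=M[:3,:3].T; t=-R@M[:3,3]
    else: R=np.array(p['R']); t=np.array(p['t'])
    return im,d,dict(K=(p['fx'],p['fy'],p['cx'],p['cy']),R=R,t=t)
def pts(d,c):
    fx,fy,cx,cy=c['K']; v,u=np.mgrid[:480,:640]
    P=np.stack([(u-cx)/fx*d,(v-cy)/fy*d,d],-1)
    W=(P-c['t'])@c['R']; W[d<=0]=np.nan; return W
E
python3 - <<'E'
from h import *
ims=[]
for n in ('scene','top'):
    im,d,c=cam(n); np.savez(n+'.npz',im=im,d=d,**c); cv2.imwrite(f'pics/{n}0.png',im)
s=arm.state(); print(s['eef_pos'],s['tcp_rot'],s['opening'],arm.tcp_to_tips,s['clock'],s['ft_force'])
E
```

```text
[0.14591765 0.60755005 0.40378505] [ 0.08325871 -0.08317449 -0.7015148   0.70287053] 1.0006159280448255 0.1822 0.1 [ 0.18654018 -0.27814119 -1.50731368]
```

View pics/scene0.png

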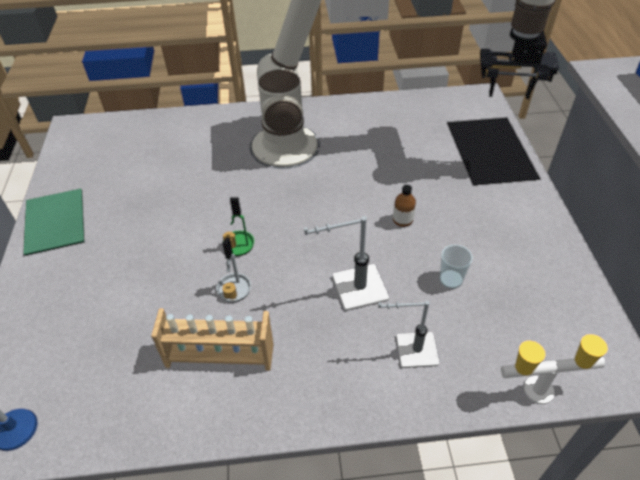

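View pics/top0.png

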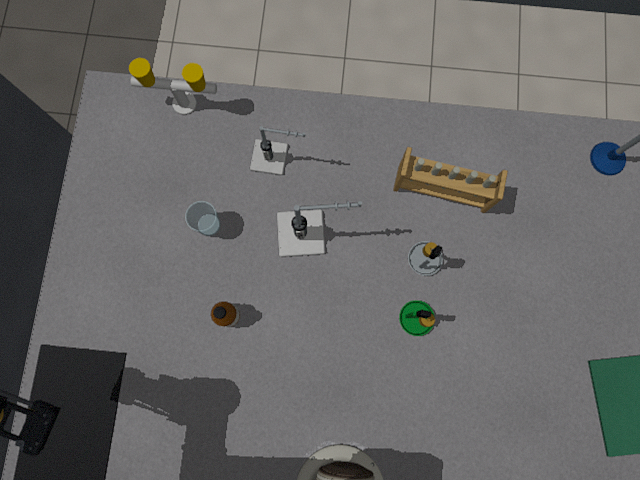

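The scene view shows the steel pan at (234,288) and its green look-alike at (238,240). It also shows the large scale at (362,285) and a smaller one at (418,350). In the top view they are at (426,258), (418,318), (301,232) and (268,157). The bottle is at (224,314), the beaker at (203,220) and the rack at (450,180). I'll take the steel pan and the larger scale, and measure both to check.

```bash
python3 - <<'E'
from h import *
out=[]
for n in('top','scene'):
    z=np.load(n+'.npz'); W=pts(z['d'],z); hsv=cv2.cvtColor(z['im'],cv2.COLOR_BGR2HSV)
    print(n,'bench z',np.nanmedian(W[...,2]), 'cam',-z['R'].T@z['t'])
    def box(u0,u1,v0,v1):
        m=np.zeros((480,640),bool); m[v0:v1,u0:u1]=1; return m
    r={'top':dict(pan=(400,460,232,285),scale=(270,370,195,262),small=(245,310,120,180)),
       'scene':dict(pan=(205,260,235,305),scale=(300,395,210,312),small=(375,445,295,370))}[n]
    for k,b in r.items():
        m=box(*b); ok=m&np.isfinite(W[...,2])
        P=W[ok]; zz=P[:,2]
        print(k,'zmax',zz.max(),[ (lo,int(((zz>lo)&(zz<lo+.02)).sum())) for lo in np.arange(.01,.27,.02).round(2)])
        if k=='pan':
            blk=ok&(hsv[...,2]<50)&(W[...,2]>.11)&(W[...,2]<.18); 
            print(' block',blk.sum(),np.median(W[blk],0) if blk.sum() else '',W[blk].min(0),W[blk].max(0))
            br=ok&(hsv[...,1]>120)&(hsv[...,0]<30)&(W[...,2]>.01)&(W[...,2]<.07); print(' brass',br.sum(),np.median(W[br],0))
            di=ok&(W[...,2]>.004)&(W[...,2]<.03)&(hsv[...,1]<80); print(' dish',di.sum(),cv2.minEnclosingCircle(W[di][:,:2].astype(np.float32)))
        else:
            f=ok&(hsv[...,2]>150)&(hsv[...,1]<40)&(W[...,2]>.006)&(W[...,2]<.03); print(' foot',f.sum(),cv2.minAreaRect(W[f][:,:2].astype(np.float32)))
            a=ok&(W[...,2]>.2); 
            if a.sum()>5:
                Q=W[a]; print(' arm n',a.sum(),Q.min(0),Q.max(0)); vx=cv2.fitLine(Q[:,:2].astype(np.float32),cv2.DIST_HUBER,0,.001,.001).ravel(); print(vx)
s=np.load('scene.npz')['im'];t=np.load('top.npz')['im']
a=cv2.resize(s[190:310,195:400],None,fx=3.5,fy=3.5)[:, :780]; cv2.imwrite('pics/c1.png',a)
E
```

```text
top bench z 0.0006568332977172778 cam [0.31020875 0.07853132 1.25261343]
pan zmax 0.1735649307259882 [(np.float64(0.01), 188), (np.float64(0.03), 109), (np.float64(0.05), 8), (np.float64(0.07), 11), (np.float64(0.09), 17), (np.float64(0.11), 16), (np.float64(0.13), 20), (np.float64(0.15), 40), (np.float64(0.17), 37), (np.float64(0.19), 0), (np.float64(0.21), 0), (np.float64(0.23), 0), (np.float64(0.25), 0)]
 block 91 [ 0.5238423  -0.14716102  0.16844548] [ 0.5169082 -0.1576435  0.1209827] [ 0.53702786 -0.14100118  0.17356493]
 brass 107 [ 0.55701311 -0.15621902  0.03863241]
 dish 750 ((0.5382488965988159, -0.16559217870235443), 0.09220580011606216)
scale zmax 0.2556677565646881 [(np.float64(0.01), 1664), (np.float64(0.03), 18), (np.float64(0.05), 27), (np.float64(0.07), 24), (np.float64(0.09), 23), (np.float64(0.11), 162), (np.float64(0.13), 9), (np.float64(0.15), 12), (np.float64(0.17), 14), (np.float64(0.19), 13), (np.float64(0.21), 15), (np.float64(0.23), 282), (np.float64(0.25), 27)]
 foot 1322 ((0.571082353591919, 0.1490563154220581), (0.1074536144733429, 0.10713381320238113), 9
[... 1628 characters left out ...]
 1427 ((0.4723978638648987, 0.13154253363609314), (0.24101978540420532, 0.32755357027053833), 85.46302032470703)
 arm n 361 [0.56615756 0.02119589 0.20053315] [0.59907249 0.15422281 0.25457595]
[ 0.15582396 -0.98778486  0.58281183  0.09334413]
small zmax 0.1935035208790984 [(np.float64(0.01), 896), (np.float64(0.03), 54), (np.float64(0.05), 62), (np.float64(0.07), 86), (np.float64(0.09), 64), (np.float64(0.11), 20), (np.float64(0.13), 28), (np.float64(0.15), 26), (np.float64(0.17), 193), (np.float64(0.19), 4), (np.float64(0.21), 0), (np.float64(0.23), 0), (np.float64(0.25), 0)]
 foot 1036 ((0.7084218263626099, 0.2358882576227188), (0.16013909876346588, 0.1815524697303772), 76.18660736083984)
```

View pics/c1.png

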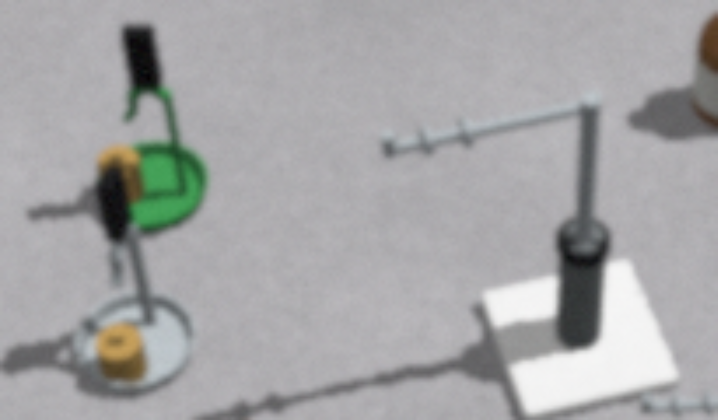

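The crop confirms the choice: a silver dish with brass weight and black block at about (120,330), and the large white-foot scale. The measured foot is 107 mm and the top 255 mm; the other scale is 80 mm and 194 mm. Next I'll get the pan's axes.

```bash
cat > pan.py <<'E'
from h import *
def pan(im,d,c,xy=(.535,-.152),r=.06):
    W=pts(d,c); hsv=cv2.cvtColor(im,cv2.COLOR_BGR2HSV); near=np.hypot(W[...,0]-xy[0],W[...,1]-xy[1])<r
    b=near&(W[...,2]>.162)&(W[...,2]<.18)&(hsv[...,2]<70); k=near&(W[...,2]>.04)&(W[...,2]<.056)&(hsv[...,1]>100)
    f=lambda m:(int(m.sum()),cv2.minAreaRect(W[m][:,:2].astype(np.float32)) if m.sum()>3 else None)
    return f(b),f(k)
E
python3 - <<'E'
from pan import *
for n in('top','scene'):
    z=np.load(n+'.npz'); print(n,*pan(z['im'],z['d'],z))
q=arm.state()['tcp_rot']; R=Rot.from_quat([q[1],q[2],q[3],q[0]]).as_matrix(); print(R.round(3)); print(arm.camera_params('wrist')['mount'])
E
```

```text
top (60, ((0.5281240344047546, -0.14943094551563263), (0.01157435867935419, 0.021070854738354683), 64.04293060302734)) (35, ((0.5607605576515198, -0.15772904455661774), (0.018008997663855553, 0.027829518541693687), 49.9196662902832))
scene (48, ((0.5329172015190125, -0.1501511186361313), (0.011730566620826721, 0.02072593756020069), 70.5045166015625)) (42, ((0.5612077116966248, -0.16299882531166077), (0.026549773290753365, 0.024784229695796967), 21.735923767089844))
[[-0.972 -0.    -0.234]
 [ 0.234 -0.002 -0.972]
 [-0.    -1.     0.002]]
[[ 7.78132511e-06  9.65578504e-01  2.60111807e-01 -7.05241176e-02]
 [-3.20530914e-05 -2.60111807e-01  9.65578504e-01  2.06974374e-02]
 [ 9.99999999e-01 -1.58508678e-05  2.89257615e-05  4.08870922e-04]
 [ 0.00000000e+00  0.00000000e+00  0.00000000e+00  1.00000000e+00]]
```

{"name": "send_rows", "arguments": {"commands": [[0.016, -0.03, 0.01, 0, 0, -0.006, 0.087], [0.016, -0.0316, 0.01, 0, 0, -0.006, 0.087], [0.016, -0.0316, 0.01, 0, 0, -0.006, 0.087], [0.016, -0.0316, 0.01, 0, 0, -0.006, 0.087], [0.016, -0.0316, 0.01, 0, 0, -0.006, 0.087], [0.016, -0.0316, 0, 0, 0, -0.006, 0.087], [0.016, -0.0316, 0, 0, 0, -0.006, 0.087], [0.016, -0.0316, 0, 0, 0, -0.006, 0.087], [0.016, -0.0316, 0, 0, 0, -0.006, 0.087], [0.016, -0.0316, 0, 0, 0, -0.006, 0.087], [0.016, -0.0316, 0, 0, 0, -0.006, 0.087], [0.016, -0.0316, 0, 0, 0, -0.006, 0.087]]}}

```text
clock: 1.1
eef_pos: [0.3387, 0.2162, 0.4472]
tcp_rot: [0.106, -0.105, -0.695, 0.704]
ft_force: [0.4, 0.2, 0.3]
opening: 0.997
```

{"name": "send_rows", "arguments": {"commands": [[0.016, -0.0316, 0, 0, 0, -0.006, 0.087], [0.016, -0.0316, 0, 0, 0, -0.006, 0.087], [0.016, -0.0316, 0, 0, 0, -0.006, 0.087], [0.016, -0.0316, 0, 0, 0, -0.006, 0.087], [0.016, -0.0316, 0, 0, 0, -0.006, 0.087], [0.016, -0.0316, 0, 0, 0, -0.006, 0.087], [0.016, -0.0316, 0, 0, 0, -0.006, 0.087], [0.016, -0.0316, 0, 0, 0, -0.006, 0.087], [0.016, -0.0316, 0, 0, 0, -0.006, 0.087], [0.016, -0.0316, 0, 0, 0, -0.006, 0.087], [0.016, -0.0316, 0, 0, 0, -0.006, 0.087], [0, 0, 0, 0, 0, 0, 0.087]]}}

```text
clock: 2.1
eef_pos: [0.5179, -0.1571, 0.4441]
tcp_rot: [0.134, -0.129, -0.691, 0.699]
ft_force: [0.2, 1.1, 0.2]
opening: 1.001
```

```bash
python3 - <<'E'
from pan import *
im,d,c=cam('wrist'); cv2.imwrite('pics/w1.png',im); print(*pan(im,d,c))
W=pts(d,c)
q=arm.state()['tcp_rot']; R=Rot.from_quat([q[1],q[2],q[3],q[0]]).as_matrix(); print(R.round(3)); print(arm.state()['eef_pos'],arm.state()['ft_force'])
E
```

```text
(632, ((0.529288113117218, -0.1523696482181549), (0.011469990015029907, 0.02172839269042015), 69.7093505859375)) (72, ((0.5587074756622314, -0.16443683207035065), (0.007875076495110989, 0.007345058489590883), 13.730620384216309))
[[-0.931 -0.009 -0.365]
 [ 0.365 -0.01  -0.931]
 [ 0.005 -1.     0.012]]
[ 0.51683681 -0.15565167  0.44395168] [0.23329889 0.32719208 0.34464644]
```

View pics/w1.png

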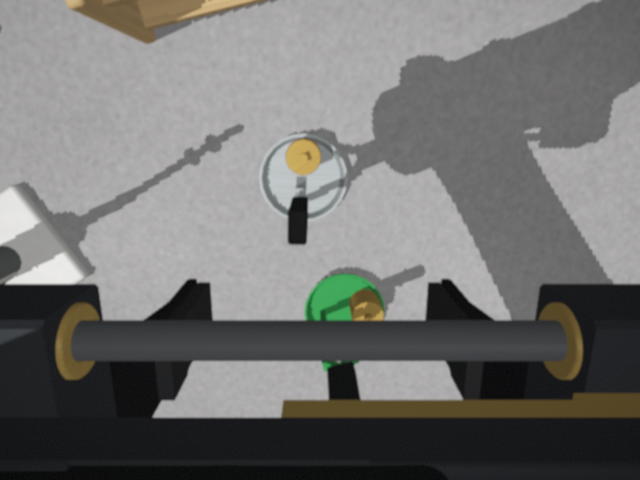

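The wrist view shows the steel pan at (300,190) with its block at (298,222), and the green one at (345,320) under the fingers. The block is at (0.529,-0.152), yaw -0.354.

{"name": "send_rows", "arguments": {"commands": [[0.006, 0.002, -0.01, 0.005, -0.0045, 0.01, 0.087], [0.0065, 0.0015, -0.01, 0.005, -0.0045, 0.01, 0.087], [0, 0, -0.015, 0, 0, 0, 0.087], [0, 0, -0.015, 0, 0, 0, 0.087], [0, 0, -0.015, 0, 0, 0, 0.087], [0, 0, 0, 0, 0, 0, 0.087]]}}

```text
clock: 2.65
eef_pos: [0.5293, -0.147, 0.3721]
tcp_rot: [-0.122, 0.121, 0.698, -0.695]
ft_force: [0.4, -0.4, -0.4]
opening: 0.999
```

```bash
cat >> h.py <<'E'
def st():
    s=arm.state(); q=s['tcp_rot']; R=Rot.from_quat([q[1],q[2],q[3],q[0]]).as_matrix()
    print('t',round(s['clock'],2),'tcp',s['eef_pos'].round(4),'grip',(s['eef_pos']+.164*R[:,1]).round(4),'yaxis',R[:,1].round(3),'zyaw',round(float(np.arctan2(R[0,2],-R[1,2])),3),'zz',R[2,2].round(3),'F',s['ft_force'].round(2),'T',s['ft_torque'].round(3),'open',round(s['opening'],3))
    return R
E
python3 -c "
from h import *; st()"
```

```text
t 2.65 tcp [ 0.5293 -0.147   0.3721] grip [ 0.5291 -0.1462  0.2081] yaxis [-0.001  0.005 -1.   ] zyaw -0.345 zz -0.004 F [ 0.35 -0.4  -0.44] T [0.034 0.098 0.085] open 0.999
```

{"name": "send_rows", "arguments": {"commands": [[0, -0.003, -0.01, -0.004, 0, 0, 0.087], [0, -0.0025, -0.01, 0, 0, 0, 0.087], [0, 0, -0.01, 0, 0, 0, 0.087], [0, 0, -0.01, 0, 0, 0, 0.087], [0, 0, -0.01, 0, 0, 0, 0.087], [0, 0, -0.009, 0, 0, 0, 0.087], [0, 0, 0, 0, 0, 0, 0.087], [0, 0, 0, 0, 0, 0, 0.087]]}}

```text
clock: 3.32
eef_pos: [0.5299, -0.1469, 0.3093]
tcp_rot: [-0.117, 0.117, 0.698, -0.697]
ft_force: [-0.7, 0.1, -0.0]
opening: 1.0
```

```bash
python3 -c "
from h import *; st()"
```

```text
t 3.32 tcp [ 0.5299 -0.1469  0.3093] grip [ 0.53   -0.1466  0.1453] yaxis [ 0.001  0.001 -1.   ] zyaw -0.333 zz -0.001 F [-0.72  0.12 -0.04] T [ 0.025  0.016 -0.046] open 1.0
```

{"name": "send_rows", "arguments": {"commands": [[-0.0005, -0.006, 0.003, 0, 0, -0.02, 0.087], [0, 0, 0, 0, 0, 0, 0.087], [0, 0, 0, 0, 0, 0, 0.087]]}}

```text
clock: 3.57
eef_pos: [0.5299, -0.1532, 0.3137]
tcp_rot: [-0.124, 0.126, 0.697, -0.695]
ft_force: [0.1, -0.0, 0.4]
opening: 0.999
```

```bash
python3 -c "
from h import *; st()"
```

```text
t 3.57 tcp [ 0.5299 -0.1532  0.3137] grip [ 0.5304 -0.153   0.1497] yaxis [ 0.003  0.001 -1.   ] zyaw -0.355 zz -0.002 F [ 0.07 -0.    0.4 ] T [ 0.     0.018 -0.057] open 0.999
```

Aligned. Closing, then lifting.

{"name": "send_rows", "arguments": {"commands": [[0, 0, 0, 0, 0, 0, 0.03], [0, 0, 0, 0, 0, 0, 0.0], [0, 0, 0, 0, 0, 0, 0], [0, 0, 0, 0, 0, 0, 0], [0, 0, 0, 0, 0, 0, 0], [0, 0, 0, 0, 0, 0, 0], [0, 0, 0, 0, 0, 0, 0], [0, 0, 0, 0, 0, 0, 0], [0, 0, 0, 0, 0, 0, 0], [0, 0, 0, 0, 0, 0, 0], [0, 0, 0, 0, 0, 0, 0], [0, 0, 0, 0, 0, 0, 0]]}}

```text
clock: 4.57
eef_pos: [0.5301, -0.1535, 0.3155]
tcp_rot: [-0.123, 0.127, 0.697, -0.695]
ft_force: [-0.6, 0.5, -0.2]
opening: 0.175
```

```bash
python3 -c "
from h import *; st()"
```

```text
t 4.57 tcp [ 0.5301 -0.1535  0.3155] grip [ 0.5312 -0.1534  0.1515] yaxis [ 0.007  0.001 -1.   ] zyaw -0.355 zz -0.003 F [-0.62  0.46 -0.2 ] T [ 0.045 -0.008 -0.019] open 0.175
```

{"name": "send_rows", "arguments": {"commands": [[0, 0, 0.006, 0, 0, 0, 0], [0, 0, 0.012, 0, 0, 0, 0], [0, 0, 0.016, 0, 0, 0, 0], [0, 0, 0.016, 0, 0, 0, 0], [0, 0, 0.016, 0, 0, 0, 0], [0, 0, 0.016, 0, 0, 0, 0], [0, 0, 0.016, 0, 0, 0, 0], [0, 0, 0.016, 0, 0, 0, 0], [0, 0, 0.012, 0, 0, 0, 0], [0, 0, 0.006, 0, 0, 0, 0], [0, 0, 0, 0, 0, 0, 0], [0, 0, 0, 0, 0, 0, 0]]}}

```text
clock: 5.57
eef_pos: [0.5229, -0.1521, 0.4401]
tcp_rot: [-0.138, 0.116, 0.698, -0.693]
ft_force: [0.2, -0.2, -4.1]
opening: 0.137
```

```bash
python3 - <<'E'
from h import *
st(); im,d,c=cam('scene'); a=cv2.resize(im[150:320,180:400],None,fx=3,fy=3); cv2.imwrite('pics/s2.png',a); st()
E
```

```text
t 5.57 tcp [ 0.5229 -0.1521  0.4401] grip [ 0.5179 -0.1501  0.2762] yaxis [-0.03   0.013 -0.999] zyaw -0.361 zz -0.001 F [ 0.2  -0.23 -4.1 ] T [ 0.092 -0.005  0.024] open 0.137
t 5.62 tcp [ 0.5229 -0.1521  0.4399] grip [ 0.5178 -0.1501  0.276 ] yaxis [-0.031  0.012 -0.999] zyaw -0.361 zz -0.001 F [ 0.11 -0.01 -5.44] T [-0.067 -0.097  0.006] open 0.135
```

View pics/s2.png

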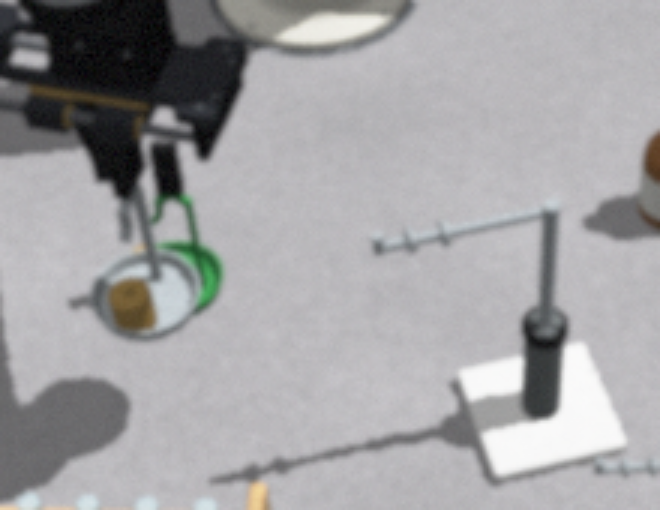

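The pan is held clear of the bench and the force reads about 5 N. Levelling the tool, then turning to the scale's heading and going to the spot beside the arm.

{"name": "send_rows", "arguments": {"commands": [[0, 0.008, 0.004, -0.006, -0.015, 0.02, 0], [-0.002, 0.0165, 0.005, -0.007, -0.015, 0.045, 0], [-0.002, 0.018, 0.005, 0, 0, 0.05, 0], [-0.002, 0.018, 0.005, 0, 0, 0.05, 0], [-0.002, 0.018, 0.005, 0, 0, 0.05, 0], [-0.002, 0.018, 0.005, 0, 0, 0.05, 0], [-0.002, 0.018, 0.005, 0, 0, 0.05, 0], [-0.002, 0.018, 0.005, 0, 0, 0.05, 0], [-0.002, 0.018, 0.005, 0, 0, 0.05, 0], [-0.002, 0.018, 0.005, 0, 0, 0.05, 0], [-0.002, 0.0165, 0.005, 0, 0, 0.04, 0], [-0.002, 0.008, 0.003, 0, 0, 0.02, 0]]}}

```text
clock: 6.62
eef_pos: [0.4963, 0.0527, 0.4873]
tcp_rot: [-0.063, 0.075, -0.702, 0.706]
ft_force: [0.1, -0.6, -4.8]
opening: 0.136
```

{"name": "send_rows", "arguments": {"commands": [[0, 0, 0, 0, 0, 0, 0], [0, 0, 0, 0, 0, 0, 0]]}}

```text
clock: 6.78
eef_pos: [0.4956, 0.0546, 0.487]
tcp_rot: [-0.065, 0.076, -0.701, 0.706]
ft_force: [-0.5, -0.5, -4.7]
opening: 0.138
```

```bash
python3 -c "
from h import *; st()"
```

```text
t 6.78 tcp [0.4956 0.0546 0.487 ] grip [0.493  0.0533 0.323 ] yaxis [-0.016 -0.008 -1.   ] zyaw 0.2 zz 0.005 F [-0.48 -0.52 -4.75] T [-0.001  0.096  0.001] open 0.138
```

{"name": "send_rows", "arguments": {"commands": [[0, -0.004, 0.002, 0.008, -0.016, -0.035, 0], [0, 0, 0, 0, 0, 0, 0], [0, 0, 0, 0, 0, 0, 0]]}}

```text
clock: 7.03
eef_pos: [0.4953, 0.0493, 0.4873]
tcp_rot: [-0.056, 0.058, -0.704, 0.705]
ft_force: [-0.7, 0.2, -4.7]
opening: 0.134
```

```bash
python3 - <<'E'
from h import *
R=st()
im,d,c=cam('scene'); np.savez('s3.npz',im=im,d=d,**c)
a=cv2.resize(im[130:310,270:400],None,fx=4.4,fy=3.3*4.4/4.4*1.0) if 0 else cv2.resize(im[130:310,250:400],None,fx=3.3,fy=3.3)
im2,d2,c2=cam('wrist'); np.savez('w3.npz',im=im2,d=d2,**c2)
b=cv2.resize(im2,None,fx=.45,fy=.45); h=np.zeros((594,495+288,3),np.uint8); h[:594,:495]=a[:594,:495]; h[:216,495:]=b
cv2.imwrite('pics/s3.png',h)
E
```

```text
t 7.03 tcp [0.4953 0.0493 0.4873] grip [0.4948 0.0491 0.3233] yaxis [-0.003 -0.001 -1.   ] zyaw 0.162 zz 0.001 F [-0.75  0.15 -4.75] T [-0.035  0.056  0.014] open 0.134
```

View pics/s3.png

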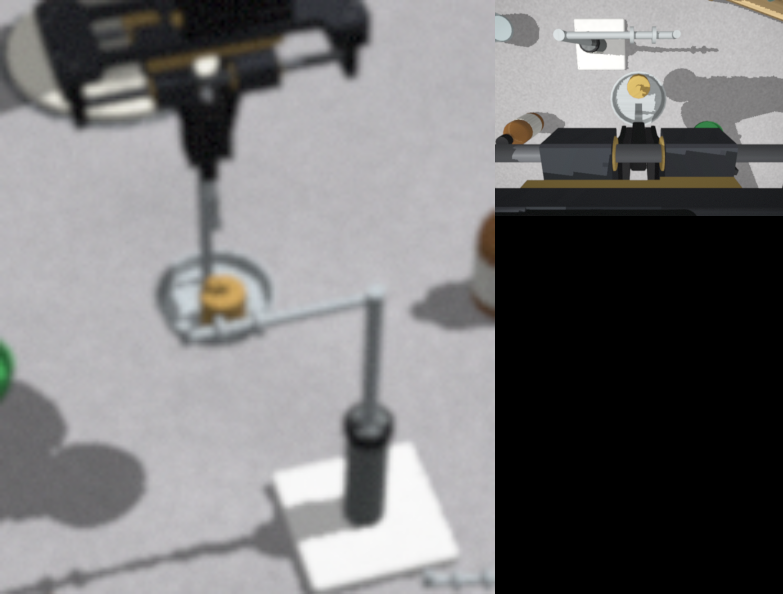

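The pan is straight beside the arm. In the composite the brass is at (222,295) and the arm runs from (200,330) to (375,295); the wrist view also shows both collars. Measuring the pan's lean and the saddle.

```bash
cat > m.py <<'E'
from h import *
sad=np.array([.586,.060,.24]); th=.165
ex=np.array([np.cos(th),np.sin(th),0]); ey=np.array([-np.sin(th),np.cos(th),0])
def meas(z,hk):
    W=pts(z['d'],z); hsv=cv2.cvtColor(z['im'],cv2.COLOR_BGR2HSV)
    # pan in frame: origin at hook hk
    L=W-hk; a=L@ex; b=L@ey; h=L[...,2]
    br=(abs(a-.032)<.035)&(abs(b)<.03)&(hsv[...,1]>100)&(hsv[...,0]<35)&(abs(h+.06)<.03)
    if br.sum()>10:
        ht=np.percentile(h[br],90); t=br&(abs(h-ht)<.006); cc=cv2.minEnclosingCircle(np.stack([a[t],b[t]],1).astype(np.float32))
        print(' brass top a,b',np.array(cc[0]).round(4),'r',round(cc[1],4),'h',np.median(h[t]).round(4),t.sum(),'(nominal .032,0,-.060)')
    leg=(a<.0)&(a>-.05)&(abs(b)<.012)&(h<-.02)&(h>-.085)&(hsv[...,1]<90)
    if leg.sum()>20:
        p=np.polyfit(h[leg],a[leg],1); print(' leg slope da/dh',p[0].round(3),'a at h=0,-.05',np.polyval(p,[0,-.05]).round(4),'b',np.median(b[leg]).round(4),leg.sum())
    L=W-sad; a=L@ex; b=L@ey; h=L[...,2]
    m=(abs(a)<.025)&(b>-.06)&(b<.075)&(h>-.02)&(h<.03)&(hsv[...,1]<80)
    p=np.polyfit(b[m],a[m],1); print(' arm a at saddle',p[1].round(4),'slope',p[0].round(3),m.sum())
    bins=np.arange(-.04,.05,.004)
    for lo in bins:
        k=m&(b>=lo)&(b<lo+.004)
        if k.sum()>2: print('  b %.3f w %.4f ctr %.4f top %.4f n %d'%(lo+.002,np.ptp(a[k]),(a[k].max()+a[k].min())/2,h[k].max(),k.sum()))
E
python3 - <<'E'
from m import *
for n in('s3','w3'): print(n); meas(np.load(n+'.npz'),np.array([.4935,.0490,.3233-.0455]))
print('top'); z=np.load('top.npz'); meas(z,np.array([9,9,9.]))
E
```

```text
s3
 brass top a,b [ 0.0314 -0.0018] r 0.0161 h -0.0668 77 (nominal .032,0,-.060)
 leg slope da/dh -0.012 a at h=0,-.05 [-0.0134 -0.0128] b 0.0 71
 arm a at saddle 0.002 slope -0.003 245
  b -0.038 w 0.0092 ctr 0.0014 top 0.0159 n 14
  b -0.034 w 0.0099 ctr 0.0008 top 0.0154 n 13
  b -0.030 w 0.0056 ctr 0.0024 top 0.0068 n 7
  b -0.026 w 0.0054 ctr 0.0004 top 0.0073 n 6
  b -0.022 w 0.0075 ctr 0.0002 top 0.0065 n 9
  b -0.018 w 0.0040 ctr 0.0015 top 0.0056 n 7
  b -0.014 w 0.0203 ctr -0.0005 top 0.0129 n 18
  b -0.010 w 0.0085 ctr 0.0032 top 0.0108 n 8
  b -0.006 w 0.0051 ctr 0.0024 top 0.0068 n 7
  b -0.002 w 0.0069 ctr 0.0022 top 0.0063 n 7
  b 0.002 w 0.0036 ctr 0.0015 top 0.0059 n 6
  b 0.006 w 0.0078 ctr 0.0001 top 0.0053 n 9
  b 0.010 w 0.0167 ctr -0.0001 top 0.0113 n 21
  b 0.014 w 0.0121 ctr 0.0003 top 0.0118 n 8
  b 0.018 w 0.0108 ctr 0.0003 top 0.0075 n 7
  b 0.022 w 0.0030 ctr 0.0012 top 0.0077 n 5
  b 0.026 w 0.0067 ctr 0.0016 top 0.0059 n 9
  b 0.030 w 0.0059 ctr 0.0031 top 0.0065 n 9
  b 0.034 w 0.0097 ctr -0.0008 top 0.0069 n 5
  b 0.038 w 0.0066 ctr 0.0010 top 0.0062 n
[... 1787 characters left out ...]
0.0138 n 13
  b -0.006 w 0.0049 ctr -0.0001 top 0.0085 n 8
  b -0.002 w 0.0074 ctr 0.0004 top 0.0069 n 8
  b 0.002 w 0.0078 ctr 0.0003 top 0.0080 n 8
  b 0.006 w 0.0077 ctr 0.0006 top 0.0070 n 8
  b 0.010 w 0.0159 ctr -0.0002 top 0.0105 n 12
  b 0.014 w 0.0154 ctr -0.0006 top 0.0133 n 13
  b 0.018 w 0.0064 ctr -0.0003 top 0.0068 n 8
  b 0.022 w 0.0058 ctr -0.0007 top 0.0065 n 8
  b 0.026 w 0.0067 ctr -0.0005 top 0.0079 n 8
  b 0.030 w 0.0065 ctr 0.0003 top 0.0059 n 8
  b 0.034 w 0.0075 ctr -0.0000 top 0.0078 n 8
  b 0.038 w 0.0096 ctr 0.0001 top 0.0066 n 8
  b 0.042 w 0.0062 ctr -0.0010 top 0.0056 n 8
  b 0.046 w 0.0065 ctr -0.0010 top 0.0091 n 8
  b 0.050 w 0.0059 ctr -0.0005 top 0.0077 n 8
```

Saddle confirmed at (0.586, 0.060, 0.240). The pan is plumb but slid about 9 mm down in the grip during the lift, so the hook is at about (0.492, 0.047, 0.2695). Raising it, then moving in over the arm with the bar between the brass top and the lip.

{"name": "send_rows", "arguments": {"commands": [[0, 0, 0.006, 0, 0, 0, 0], [0, 0, 0.0065, 0, 0, 0, 0], [0, 0, 0, 0, 0, 0, 0], [0.005, 0.0005, 0, 0, 0, 0, 0], [0.01, 0.0014, 0, 0, 0, 0, 0], [0.01, 0.0014, 0, 0, 0, 0, 0], [0.01, 0.0014, 0, 0, 0, 0, 0], [0.005, 0.0005, 0, 0, 0, 0, 0], [0, 0, 0, 0, 0, 0, 0], [0, 0, 0, 0, 0, 0, 0]]}}

```text
clock: 7.97
eef_pos: [0.5415, 0.0547, 0.5]
tcp_rot: [-0.055, 0.058, -0.704, 0.705]
ft_force: [-0.6, -0.2, -3.4]
opening: 0.132
```

```bash
sed -i "s/        if k.sum()>2: print.*/        pass/" m.py && cat > chk.py <<'E'
from m import *
R=st(); s=arm.state(); g=s['eef_pos']+.164*R[:,1]; hk=g-.0015*ex-.0013*ey-np.array([0,0,.054])
e=sad-hk; print('est hook',hk.round(4),'to saddle: a %.4f b %.4f  world'%(e@ex,e@ey),e.round(4))
for n in('scene','wrist'):
    im,d,c=cam(n); print(n); z=dict(im=im,d=d,**c); meas(z,hk); np.savez('last_'+n+'.npz',**z)
E
python3 chk.py
```

```text
t 7.97 tcp [0.5415 0.0547 0.5   ] grip [0.5409 0.0544 0.336 ] yaxis [-0.004 -0.002 -1.   ] zyaw 0.161 zz 0.002 F [-0.56 -0.21 -3.45] T [-0.046  0.083 -0.037] open 0.132
est hook [0.5396 0.0528 0.282 ] to saddle: a 0.0469 b -0.0005  world [ 0.0464  0.0072 -0.042 ]
scene
 brass top a,b [0.0314 0.002 ] r 0.0154 h -0.0604 39 (nominal .032,0,-.060)
 leg slope da/dh 0.185 a at h=0,-.05 [-0.0043 -0.0135] b 0.0004 85
 arm a at saddle 0.0013 slope 0.002 252
wrist
 brass top a,b [0.0301 0.0008] r 0.0152 h -0.0614 1587 (nominal .032,0,-.060)
 arm a at saddle 0.0002 slope 0.0 3493
```

{"name": "send_rows", "arguments": {"commands": [[0.004, 0.0006, 0, 0, 0, 0, 0], [0.008, 0.0013, 0, 0, 0, 0, 0], [0.008, 0.0013, 0, 0, 0, 0, 0], [0.008, 0.0013, 0, 0, 0, 0, 0], [0.008, 0.0012, 0, 0, 0, 0, 0], [0.006, 0.001, 0, 0, 0, 0, 0], [0.003, 0.0005, 0, 0, 0, 0, 0], [0, 0, 0, 0, 0, 0, 0], [0, 0, 0, 0, 0, 0, 0]]}}

```text
clock: 8.82
eef_pos: [0.5909, 0.0627, 0.4999]
tcp_rot: [-0.055, 0.058, -0.704, 0.705]
ft_force: [0.3, -1.0, -4.2]
opening: 0.131
```

```bash
python3 chk.py; python3 - <<'E'
from h import *
a=cv2.resize(np.load('last_scene.npz')['im'][130:310,270:400],None,fx=3.3,fy=3.3); b=cv2.resize(np.load('last_wrist.npz')['im'],None,fx=.55,fy=.55)
h=np.zeros((594,429+352,3),np.uint8); h[:,:429]=a; h[:264,429:]=b; cv2.imwrite('pics/s4.png',h)
E
```

```text
t 8.82 tcp [0.5909 0.0627 0.4999] grip [0.5903 0.0623 0.3359] yaxis [-0.004 -0.002 -1.   ] zyaw 0.161 zz 0.002 F [ 0.31 -1.   -4.25] T [0.015 0.101 0.004] open 0.131
est hook [0.589  0.0608 0.2819] to saddle: a -0.0031 b -0.0003  world [-0.003  -0.0008 -0.0419]
scene
 brass top a,b [0.0322 0.0006] r 0.0152 h -0.0593 113 (nominal .032,0,-.060)
 leg slope da/dh 0.25 a at h=0,-.05 [ 0.0018 -0.0108] b 0.0003 93
 arm a at saddle 0.0014 slope 0.003 286
wrist
 brass top a,b [0.0306 0.0008] r 0.0154 h -0.0614 1869 (nominal .032,0,-.060)
 leg slope da/dh 0.537 a at h=0,-.05 [ 0.0162 -0.0107] b -0.0044 336
 arm a at saddle 0.0023 slope -0.014 3037
```

View pics/s4.png

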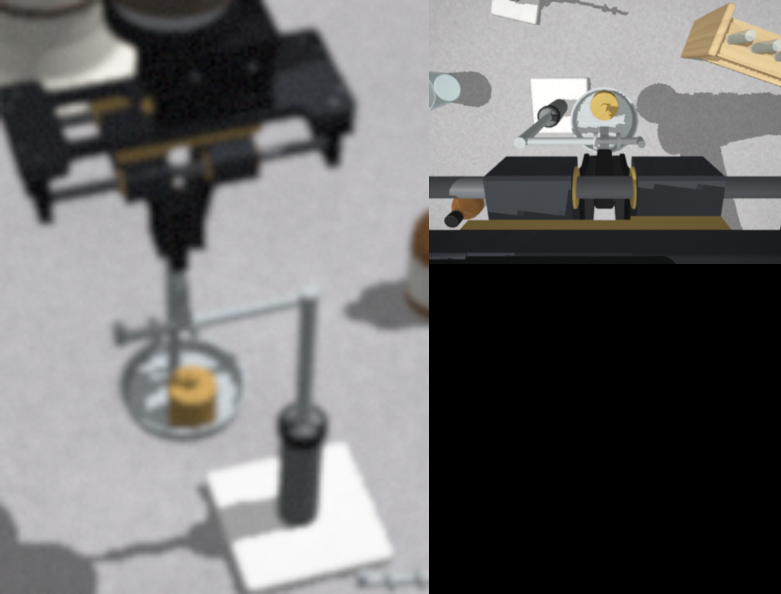

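The bar is inside the hook between the collars (composite (175,330); in the wrist view the hook sits mid-gap). I'll take out the 3 mm offset and sample the force to get the weight.

{"name": "send_rows", "arguments": {"commands": [[-0.003, -0.0008, 0, 0, 0, 0, 0], [0, 0, 0, 0, 0, 0, 0], [0, 0, 0, 0, 0, 0, 0], [0, 0, 0, 0, 0, 0, 0]]}}

```text
clock: 9.25
eef_pos: [0.5861, 0.0614, 0.5006]
tcp_rot: [-0.056, 0.059, -0.704, 0.705]
ft_force: [0.9, -0.2, -5.1]
opening: 0.135
```

```bash
cat > f.py <<'E'
from m import *
import sys
def F(n):
    A=[]
    for i in range(n):
        arm.get_image('top'); s=arm.state(); A.append(np.r_[s['ft_force'],s['ft_torque']])
    A=np.array(A); print('F mean',A.mean(0).round(3),'sem',(A.std(0)/np.sqrt(n)).round(3))
def hook():
    R=st(); s=arm.state(); l=np.arctan2(-(R[:,1]@ex),-R[2,1])
    hk=s['eef_pos']+.218*R[:,1]-.0015*ex-.0013*ey
    print('lean',l.round(4),'hook',hk.round(4),'off a %.4f b %.4f'%((hk-sad)@ex,(hk-sad)@ey),'sink est',(.24-hk[2]).round(4))
if __name__=='__main__':
    hook(); F(int(sys.argv[1]))
E
python3 f.py 15
```

```text
t 9.25 tcp [0.5861 0.0614 0.5006] grip [0.5854 0.0611 0.3366] yaxis [-0.004 -0.002 -1.   ] zyaw 0.162 zz 0.001 F [ 0.95 -0.2  -5.1 ] T [-0.023  0.052 -0.007] open 0.135
lean 0.0042 hook [0.584  0.0595 0.2826] off a -0.0021 b -0.0002 sink est -0.0426
F mean [ 1.220e-01 -6.600e-02 -4.603e+00 -4.900e-02  3.500e-02  1.000e-03] sem [0.125 0.092 0.106 0.008 0.007 0.005]
```

Weight about 4.6 N, so I expect about 84 mm of sink. Lowering slowly onto the bar.

{"name": "send_rows", "arguments": {"commands": [[0.002, 0.0003, -0.005, 0, 0, 0, 0], [0, 0, -0.006, 0, 0, 0, 0], [0, 0, -0.006, 0, 0, 0, 0], [0, 0, -0.006, 0, 0, 0, 0], [0, 0, -0.005, 0, 0, 0, 0], [0, 0, -0.004, 0, 0, 0, 0], [0, 0, -0.003, 0, 0, 0, 0], [0, 0, -0.002, 0, 0, 0, 0], [0, 0, 0, 0, 0, 0, 0]]}}

```text
clock: 10.75
eef_pos: [0.5885, 0.0618, 0.4576]
tcp_rot: [-0.054, 0.06, -0.704, 0.706]
ft_force: [0.1, 1.0, -6.0]
opening: 0.137
```

```bash
python3 f.py 2
```

```text
t 10.75 tcp [0.5885 0.0618 0.4576] grip [0.5873 0.0613 0.2936] yaxis [-0.007 -0.003 -1.   ] zyaw 0.161 zz 0.002 F [ 0.06  0.98 -5.97] T [-0.031  0.038  0.013] open 0.137
lean 0.0076 hook [0.5856 0.0597 0.2396] off a -0.0004 b -0.0003 sink est 0.0004
F mean [-0.108  0.144 -4.609 -0.054  0.049 -0.032] sem [0.525 0.163 0.07  0.008 0.031 0.013]
```

{"name": "send_rows", "arguments": {"commands": [[0, 0, -0.002, 0, 0, 0, 0], [0, 0, -0.003, 0, 0, 0, 0], [0, 0, -0.003, 0, 0, 0, 0], [0, 0, -0.003, 0, 0, 0, 0], [0, 0, -0.003, 0, 0, 0, 0], [0, 0, -0.003, 0, 0, 0, 0], [0, 0, -0.003, 0, 0, 0, 0], [0, 0, -0.003, 0, 0, 0, 0], [0, 0, -0.003, 0, 0, 0, 0], [0, 0, -0.003, 0, 0, 0, 0], [0, 0, -0.002, 0, 0, 0, 0], [0, 0, 0, 0, 0, 0, 0]]}}

```text
clock: 11.85
eef_pos: [0.5887, 0.0618, 0.4264]
tcp_rot: [-0.056, 0.058, -0.704, 0.705]
ft_force: [0.4, 1.3, -3.5]
opening: 0.134
```

```bash
python3 f.py 6; cat >> m.py <<'E'
def armz(z):
    W=pts(z['d'],z); hsv=cv2.cvtColor(z['im'],cv2.COLOR_BGR2HSV); L=W-sad; a=L@ex; b=L@ey
    m=(abs(a)<.006)&(b>.02)&(b<.07)&(W[...,2]>.11)&(W[...,2]<.26)&(hsv[...,1]<80)
    h=W[...,2][m]; print('arm top z',np.median(h).round(4),np.percentile(h,[10,90]).round(4),m.sum())
E
python3 - <<'E'
from m import *
armz(np.load('last_scene.npz'));armz(np.load('top.npz'))
for n in('scene','wrist'):
    im,d,c=cam(n); z=dict(im=im,d=d,**c); np.savez('last_'+n,**z); armz(z)
E
```

```text
t 11.85 tcp [0.5887 0.0618 0.4264] grip [0.5884 0.0615 0.2624] yaxis [-0.002 -0.002 -1.   ] zyaw 0.162 zz 0.002 F [ 0.36  1.29 -3.53] T [ 0.044  0.086 -0.005] open 0.134
lean 0.002 hook [0.5871 0.0598 0.2084] off a 0.0010 b -0.0003 sink est 0.0316
F mean [-0.735  0.022 -3.525  0.032  0.234 -0.02 ] sem [0.262 0.189 0.221 0.011 0.014 0.014]
arm top z 0.2413 [0.1878 0.2454] 134
arm top z 0.2445 [0.2424 0.2468] 100
arm top z 0.2191 [0.1153 0.2231] 123
arm top z 0.2169 [0.1128 0.2197] 1332
```

```bash
python3 - <<'E'
from m import *
for n in('w3','last_wrist','s3','last_scene'):
    z=np.load(n+'.npz'); W=pts(z['d'],z); hsv=cv2.cvtColor(z['im'],cv2.COLOR_BGR2HSV); L=W-sad; a=L@ex; b=L@ey
    m=(abs(a)<.003)&(b>.02)&(b<.06)&(W[...,2]>.19)&(W[...,2]<.26)&(hsv[...,1]<80)
    br=(hsv[...,1]>100)&(hsv[...,0]<35)&(abs(b+.01)<.05)&(a>-.1)&(a<.08)&(W[...,2]>.1)&(W[...,2]<.26)
    h=W[...,2][br]; hist,e=np.histogram(h,bins=np.arange(.1,.26,.001)); 
    print(n,'arm',np.median(W[...,2][m]).round(4),m.sum(),'brass p90,p97',np.percentile(h,[50,90,97]).round(4),'mode',e[hist.argmax()].round(3),br.sum())
s=np.load('last_scene.npz')['im'][190:310,285:385]; w=np.load('last_wrist.npz')['im'][120:400,160:480]
a=cv2.resize(s,None,fx=4,fy=4); b=cv2.resize(w,None,fx=1.2,fy=1.2); h=np.zeros((480,400+384,3),np.uint8); h[:,:400]=a; h[:336,400:]=b; cv2.imwrite('pics/s5.png',h)
E
```

```text
w3 arm 0.2429 1066 brass p90,p97 [0.2082 0.2094 0.2164] mode 0.208 2058
last_wrist arm 0.2193 294 brass p90,p97 [0.1478 0.1491 0.1559] mode 0.147 2060
s3 arm 0.2443 50 brass p90,p97 [0.2099 0.2146 0.2191] mode 0.21 128
last_scene arm 0.2215 45 brass p90,p97 [0.1479 0.1519 0.1571] mode 0.149 177
```

View pics/s5.png

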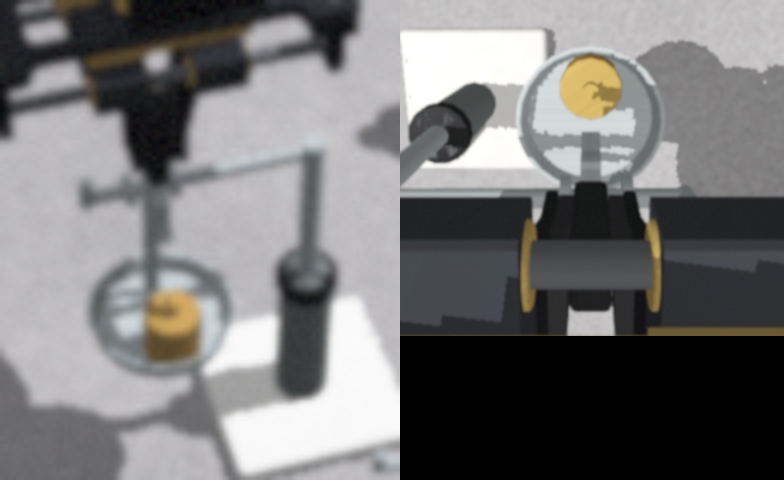

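The bar is seated under the roof between the collars (composite (155,185)). The arm has sunk 23 mm by both cameras. The brass body was also about 38 mm tall on the bench, so there was no slip and the TCP-to-hook distance is 0.2095 m. A side force of about -0.9 N says the hook sits about 1 mm too far in +x; I'll correct that while lowering.

{"name": "send_rows", "arguments": {"commands": [[-0.0015, -0.0002, -0.002, 0, 0, 0, 0], [0, 0, -0.0025, 0, 0, 0, 0], [0, 0, -0.003, 0, 0, 0, 0], [0, 0, -0.003, 0, 0, 0, 0], [0, 0, -0.003, 0, 0, 0, 0], [0, 0, -0.003, 0, 0, 0, 0], [0, 0, -0.002, 0, 0, 0, 0], [0, 0, 0, 0, 0, 0, 0], [0, 0, 0, 0, 0, 0, 0], [0, 0, 0, 0, 0, 0, 0]]}}

```text
clock: 13.08
eef_pos: [0.5877, 0.0617, 0.4077]
tcp_rot: [-0.058, 0.056, -0.704, 0.705]
ft_force: [-0.4, -0.1, -2.1]
opening: 0.131
```

```bash
sed -i 's/\.218\*R/.2095*R/' f.py && python3 f.py 8
```

```text
t 13.08 tcp [0.5877 0.0617 0.4077] grip [0.5882 0.0615 0.2437] yaxis [ 0.003 -0.001 -1.   ] zyaw 0.162 zz 0.002 F [-0.43 -0.13 -2.1 ] T [-0.016  0.151  0.038] open 0.131
lean -0.0029 hook [0.5871 0.0599 0.1982] off a 0.0010 b -0.0003 sink est 0.0418
F mean [-0.438  0.195 -2.204  0.029  0.153 -0.013] sem [0.207 0.162 0.131 0.007 0.01  0.01 ]
```

The stiffness comes out near 57 N/m, so balance is near 83 mm of sink. Now leaning the pan about the bar, in two halves.

{"name": "send_rows", "arguments": {"commands": [[0.003, 0.0005, 0, -0.0025, 0.0155, 0, 0], [0.004, 0.0007, -0.0002, -0.0032, 0.0197, 0, 0], [0.004, 0.0007, -0.0002, -0.0032, 0.0197, 0, 0], [0.004, 0.0007, -0.0003, -0.0032, 0.0197, 0, 0], [0.003, 0.0005, -0.0004, -0.0025, 0.0155, 0, 0], [0, 0, 0, 0, 0, 0, 0], [0, 0, 0, 0, 0, 0, 0]]}}

```text
clock: 14.07
eef_pos: [0.6077, 0.0649, 0.4073]
tcp_rot: [-0.024, 0.09, -0.701, 0.707]
ft_force: [-0.7, 0.1, -2.3]
opening: 0.135
```

```bash
python3 f.py 4
```

```text
t 14.07 tcp [0.6077 0.0649 0.4073] grip [0.5926 0.0622 0.244 ] yaxis [-0.092 -0.017 -0.996] zyaw 0.163 zz 0.002 F [-0.71  0.1  -2.3 ] T [ 0.075  0.034 -0.046] open 0.135
lean 0.0937 hook [0.5871 0.0599 0.1987] off a 0.0011 b -0.0003 sink est 0.0413
F mean [-0.047  0.084 -2.068  0.022 -0.103  0.014] sem [0.252 0.095 0.232 0.015 0.006 0.014]
```

{"name": "send_rows", "arguments": {"commands": [[0.0032, 0.0005, -0.0004, -0.0026, 0.0165, 0, 0], [0.0043, 0.0007, -0.0006, -0.0034, 0.021, 0, 0], [0.0043, 0.0007, -0.0006, -0.0034, 0.021, 0, 0], [0.0043, 0.0007, -0.0007, -0.0034, 0.021, 0, 0], [0.0033, 0.0005, -0.0006, -0.0026, 0.0165, 0, 0], [0, 0, 0, 0, 0, 0, 0], [0, 0, 0, 0, 0, 0, 0]]}}

```text
clock: 14.85
eef_pos: [0.6279, 0.0681, 0.4063]
tcp_rot: [0.01, 0.125, -0.696, 0.707]
ft_force: [0.1, -0.3, -1.5]
opening: 0.137
```

```bash
python3 f.py 10
```

```text
t 14.85 tcp [0.6279 0.0681 0.4063] grip [0.5969 0.0628 0.2454] yaxis [-0.189 -0.032 -0.981] zyaw 0.164 zz 0.001 F [ 0.09 -0.28 -1.54] T [-0.005 -0.36   0.037] open 0.137
lean 0.1928 hook [0.5871 0.0598 0.2007] off a 0.0010 b -0.0003 sink est 0.0393
F mean [-0.413  0.203 -2.711  0.028 -0.388 -0.012] sem [0.134 0.077 0.191 0.009 0.011 0.011]
```

{"name": "send_rows", "arguments": {"commands": [[0, 0, -0.002, 0, 0.002, 0, 0], [0, 0, -0.003, 0, 0, 0, 0], [0, 0, -0.003, 0, 0, 0, 0], [0, 0, -0.003, 0, 0, 0, 0], [0, 0, -0.003, 0, 0, 0, 0], [0, 0, -0.003, 0, 0, 0, 0], [0, 0, -0.003, 0, 0, 0, 0], [0, 0, -0.003, 0, 0, 0, 0], [0, 0, -0.003, 0, 0, 0, 0], [0, 0, -0.002, 0, 0, 0, 0], [0, 0, 0, 0, 0, 0, 0], [0, 0, 0, 0, 0, 0, 0]]}}

```text
clock: 16.35
eef_pos: [0.6278, 0.0682, 0.3767]
tcp_rot: [0.01, 0.125, -0.695, 0.707]
ft_force: [-0.9, 1.1, -1.0]
opening: 0.136
```

```bash
python3 f.py 15
```

```text
t 16.35 tcp [0.6278 0.0682 0.3767] grip [0.5969 0.0628 0.2157] yaxis [-0.189 -0.032 -0.982] zyaw 0.164 zz 0.001 F [-0.95  1.06 -0.97] T [ 0.089 -0.192 -0.07 ] open 0.136
lean 0.1925 hook [0.5871 0.0598 0.171 ] off a 0.0010 b -0.0003 sink est 0.069
F mean [-0.686  0.2   -0.862  0.08  -0.23  -0.017] sem [0.141 0.115 0.116 0.007 0.009 0.007]
```

{"name": "send_rows", "arguments": {"commands": [[-0.001, -0.0002, -0.0015, 0, 0, 0, 0], [0, 0, -0.002, 0, 0, 0, 0], [0, 0, -0.002, 0, 0, 0, 0], [0, 0, -0.002, 0, 0, 0, 0], [0, 0, -0.002, 0, 0, 0, 0], [0, 0, -0.002, 0, 0, 0, 0], [0, 0, -0.0015, 0, 0, 0, 0], [0, 0, 0, 0, 0, 0, 0], [0, 0, 0, 0, 0, 0, 0], [0, 0, 0, 0, 0, 0, 0]]}}

```text
clock: 17.93
eef_pos: [0.6272, 0.0681, 0.3629]
tcp_rot: [0.009, 0.125, -0.696, 0.707]
ft_force: [-0.5, 0.3, 0.3]
opening: 0.134
```

```bash
python3 f.py 30
```

```text
t 17.93 tcp [0.6272 0.0681 0.3629] grip [0.5968 0.0628 0.2018] yaxis [-0.186 -0.032 -0.982] zyaw 0.165 zz 0.001 F [-0.54  0.34  0.27] T [ 0.151 -0.292 -0.01 ] open 0.134
lean 0.1896 hook [0.5871 0.0598 0.1571] off a 0.0010 b -0.0004 sink est 0.0829
F mean [-0.532  0.086  0.002  0.125 -0.264 -0.019] sem [0.087 0.091 0.102 0.004 0.005 0.005]
```

Fz is now 0.00 ± 0.10 N at 83 mm of sink, with the lean near 0.19–0.20 rad, so the scale carries the weight. Easing the fingers open.

{"name": "send_rows", "arguments": {"commands": [[0, 0, 0, 0, 0, 0, 0.01], [0, 0, 0, 0, 0, 0, 0.011], [0, 0, 0, 0, 0, 0, 0.0115], [0, 0, 0, 0, 0, 0, 0.012], [0, 0, 0, 0, 0, 0, 0.0125], [0, 0, 0, 0, 0, 0, 0.013], [0, 0, 0, 0, 0, 0, 0.0135], [0, 0, 0, 0, 0, 0, 0.014], [0, 0, 0, 0, 0, 0, 0.015], [0, 0, 0, 0, 0, 0, 0.016], [0, 0, 0, 0, 0, 0, 0.018], [0, 0, 0, 0, 0, 0, 0.02]]}}

```text
clock: 20.43
eef_pos: [0.6277, 0.0679, 0.3632]
tcp_rot: [0.008, 0.124, -0.696, 0.708]
ft_force: [1.0, -0.6, 0.3]
opening: 0.211
```

```bash
cat > v.py <<'E'
from m import *
import sys
st()
for n in('scene','wrist'):
    im,d,c=cam(n); z=dict(im=im,d=d,**c); np.savez('last_'+n,**z)
    W=pts(d,c); hsv=cv2.cvtColor(im,cv2.COLOR_BGR2HSV); L=W-sad; a=L@ex; b=L@ey
    m=(abs(a)<.003)&(b>.02)&(b<.06)&(W[...,2]>.13)&(W[...,2]<.22)&(hsv[...,1]<80)
    br=(hsv[...,1]>100)&(hsv[...,0]<35)&(abs(b)<.05)&(a>-.1)&(a<.08)&(W[...,2]>.06)&(W[...,2]<.2)
    print(n,'arm top z',np.median(W[...,2][m]).round(4),m.sum(),'brass a,b,z',np.median(a[br]).round(4),np.median(b[br]).round(4),np.median(W[...,2][br]).round(4))
s=np.load('last_scene.npz')['im'][170:330,270:400]; w=np.load('last_wrist.npz')['im'][80:400,160:480]
a=cv2.resize(s,None,fx=3.4,fy=3.4); b=cv2.resize(w,None,fx=1,fy=1); h=np.zeros((544,442+320,3),np.uint8); h[:,:442]=a; h[:320,442:]=b; cv2.imwrite(sys.argv[1],h)
E
python3 v.py pics/s6.png
```

```text
t 20.43 tcp [0.6277 0.0679 0.3632] grip [0.5975 0.0626 0.2021] yaxis [-0.184 -0.032 -0.982] zyaw 0.165 zz 0.002 F [ 1.01 -0.56  0.33] T [ 0.013 -0.353  0.031] open 0.211
scene arm top z 0.1609 34 brass a,b,z 0.0229 -0.0011 0.0831
wrist arm top z 0.1596 233 brass a,b,z 0.0196 0.0006 0.0829
```

View pics/s6.png

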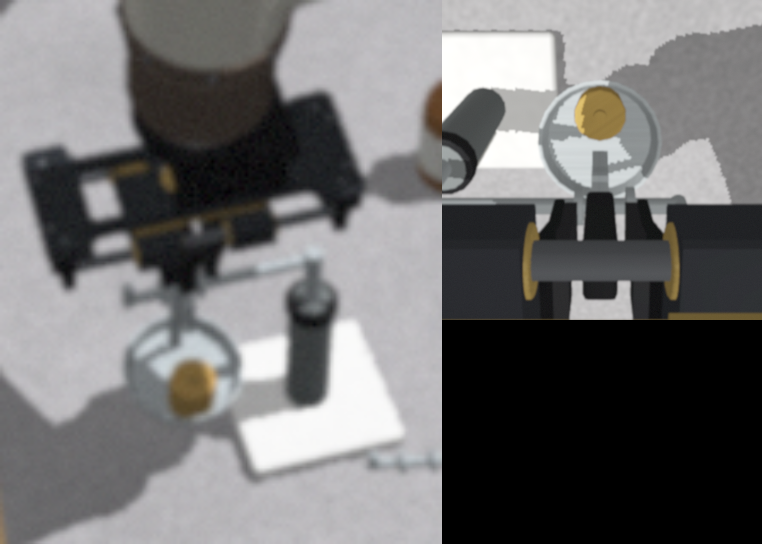

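The pan hangs free: the fingers stand clear on both sides of the block (wrist crop (600,245)), the hook is mid-gap and the sink is about 84 mm. Opening wider and backing off along the tool axis.

{"name": "send_rows", "arguments": {"commands": [[0, 0, 0, 0, 0, 0, 0.03], [0, 0, 0, 0, 0, 0, 0.04], [0, 0, 0, 0, 0, 0, 0.05], [0, 0, 0, 0, 0, 0, 0.05], [0.0015, 0.0003, 0.008, 0, 0, 0, 0.05], [0.0022, 0.0004, 0.012, 0, 0, 0, 0.05], [0.0028, 0.0005, 0.015, 0, 0, 0, 0.05], [0.0028, 0.0005, 0.015, 0, 0, 0, 0.05], [0.0028, 0.0005, 0.015, 0, 0, 0, 0.05], [0.0028, 0.0005, 0.02, 0, 0, 0, 0.05], [0.0028, 0.0005, 0.02, 0, 0, 0, 0.05], [0, 0, 0.01, 0, 0, 0, 0.05]]}}

```text
clock: 21.53
eef_pos: [0.6454, 0.0708, 0.4838]
tcp_rot: [0.01, 0.126, -0.695, 0.708]
ft_force: [-0.9, 0.9, -0.1]
opening: 0.575
```

{"name": "send_rows", "arguments": {"commands": [[0, 0, 0, 0, 0, 0, 0.05], [0, 0, 0, 0, 0, 0, 0.05], [0, 0, 0, 0, 0, 0, 0.05], [0, 0, 0, 0, 0, 0, 0.05], [0, 0, 0, 0, 0, 0, 0.05], [0, 0, 0, 0, 0, 0, 0.05], [0, 0, 0, 0, 0, 0, 0.05], [0, 0, 0, 0, 0, 0, 0.05], [0, 0, 0, 0, 0, 0, 0.05], [0, 0, 0, 0, 0, 0, 0.05], [0, 0, 0, 0, 0, 0, 0.05], [0, 0, 0, 0, 0, 0, 0.05]]}}

```text
clock: 22.53
eef_pos: [0.6452, 0.0708, 0.4834]
tcp_rot: [0.011, 0.126, -0.695, 0.708]
ft_force: [-0.6, -0.8, 0.0]
opening: 0.573
```

```bash
python3 v.py pics/s7.png; python3 v.py pics/s7.png
```

```text
t 22.53 tcp [0.6452 0.0708 0.4834] grip [0.614  0.0651 0.3225] yaxis [-0.19  -0.035 -0.981] zyaw 0.165 zz 0.003 F [-0.56 -0.83  0.04] T [ 0.01  -0.419  0.028] open 0.573
scene arm top z 0.1616 43 brass a,b,z 0.0231 -0.0014 0.0835
wrist arm top z 0.1599 405 brass a,b,z 0.0189 0.0007 0.083
t 22.63 tcp [0.6452 0.0708 0.4835] grip [0.614  0.0651 0.3226] yaxis [-0.19  -0.035 -0.981] zyaw 0.165 zz 0.003 F [0.45 0.45 0.02] T [ 0.015 -0.436 -0.013] open 0.574
scene arm top z 0.161 38 brass a,b,z 0.0228 -0.0011 0.0832
wrist arm top z 0.1599 427 brass a,b,z 0.0189 0.0007 0.083
```

View pics/s7.png

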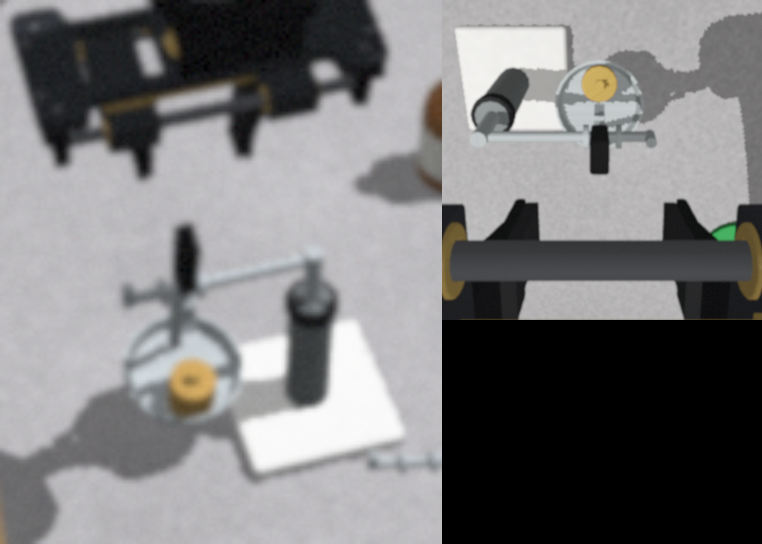

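The pan hangs still between the collars (composite (185,290)), and the robot is well clear of it. Handing in.

```bash
python3 -c "
from h import *
arm.close_job()"
```

```text
the job is handed in; nothing more can be done
```

The steel pan now hangs by its hook on the large scale's side arm, between the collars. I handed the job in at about 22.6 s of the 69 s allowed; no verdict is reported.

**How it went:** I lifted the pan, brought it in over the bar and lowered it slowly while holding it. I leaned it 0.19 rad and let go at about 83 mm of sink, where the vertical wrist force read 0.00 ± 0.10 N.

**Last checks:**
- **Rest:** the arm stayed about 84 mm down. Two looks 0.1 s apart agreed within about 0.6 mm, and so did looks before and after backing off.
- **Position:** the hook sits mid-gap and the open gripper is about 0.1 m above the pan.
- **Bystanders:** I never went near the rack, beaker or bottle, but I did not re-measure them.

**Readings that disagreed:**
- **Brass height:** it first looked as if the pan had slid 9 mm in the grip. The brass was simply about 38 mm tall rather than the stated 46 mm, and there was no slip.
- **Wrist moment:** it showed an offset of about -0.4 N m even after release. I put this down to the tilted gripper's own weight.

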